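# Repack a pipe-fitter's hire case

## Task

Pack the returned tools on the counter into the open hire case: press each tool that is there (three or four of gauge, pliers, caliper, wrench and spirit level) fully home and flat into the cutout of its own shape, and put the battery in its bay by pushing the sprung plate back and slipping the battery down in front of it, so that the plate holds it flat on the floor of the bay against the fixed end. Any order will do; leave the other things on the counter where they are.

Things in the scene. Friction and masses are not known exactly. Their poses are not given: they have to be found in the camera images.
- gauge_c (a point): Pressure gauge in a square black rubber boot, lying dial up: boot 56 x 56 mm, 28.5 mm high (dial face to 30 mm), with a brass stem 20 mm wide out to 72 mm in +y. The point is the centre of the boot, 15 mm above its underside: grip here, across x (56 mm). Its own y axis is its long axis and its x axis runs across it; its z axis is up as it lies.
- pliers_c (a point): Pliers lying flat, 140 mm long, 30 mm thick at the pivot: dark pivot block 34 mm wide from y = -20 to +20 mm, jaws 22 mm wide out to y = +70 mm, two handles spreading to 49 mm overall at y = -70 mm. The point is the centre of the pivot block, 15 mm above the underside: grip here, across x (34 mm). Its own y axis is its long axis and its x axis runs across it; its z axis is up as it lies.
- caliper_c (a point): Digital caliper lying flat: steel beam 16 mm wide, 140 mm long, 14 mm thick; black display block 40 mm wide (x), 44 mm long (y), 30 mm high round its middle; two jaws reaching out to x = +34 mm (at y = 22 to 34 and 56 to 70 mm). The point is the centre of the display block, 15 mm above the underside: grip here, across x (40 mm). Its own y axis is its long axis and its x axis runs across it; its z axis is up as it lies.
- wrench_c (a point): Adjustable wrench lying flat, 140 mm long, 30 mm thick: handle 24 mm wide from y = -70 to +30 mm, forked head 50 mm wide from y = +30 to +70 mm. The point is the centre of the length, on the handle, 15 mm above the underside: grip here, across x (24 mm). Its own y axis is its long axis and its x axis runs across it; its z axis is up as it lies.
- level_c (a point): Short aluminium spirit level, a bar 140 mm long (y), 30 mm wide (x), 30 mm high. The point is its centre. The same either way round; grip across x (30 mm). Its own y axis is its long axis and its x axis runs across it; its z axis is up as it lies.
- battery_c (a point): Battery pack, a black block 46 mm wide (x), 70 mm long (y), 50 mm high (z), about 0.4 kg, standing on its underside with brass contacts on top. The point is its centre, 25 mm above its underside. Grip across x. Either way round will do.
- insert_gauge_home (a point): The gauge-shaped cutout (yellow floor) in its own fixed insert block, one of the six in the case. The point is where that tool's centre lies when fully home (32 mm above the bench); its y axis is the way the tool's y axis must point, z is up. See case.
- insert_pliers_home (a point): The pliers-shaped cutout (yellow floor) in its own fixed insert block, one of the six in the case. The point is where that tool's centre lies when fully home (32 mm above the bench); its y axis is the way the tool's y axis must point, z is up. See case.
- insert_caliper_home (a point): The caliper-shaped cutout (yellow floor) in its own fixed insert block, one of the six in the case. The point is where that tool's centre lies when fully home (32 mm above the bench); its y axis is the way the tool's y axis must point, z is up. See case.
- insert_wrench_home (a point): The wrench-shaped cutout (yellow floor) in its own fixed insert block, one of the six in the case. The point is where that tool's centre lies when fully home (32 mm above the bench); its y axis is the way the tool's y axis must point, z is up. See case.
- insert_level_home (a point): The level-shaped cutout (yellow floor) in its own fixed insert block, one of the six in the case. The point is where that tool's centre lies when fully home (32 mm above the bench); its y axis is the way the tool's y axis must point (or its opposite), z is up. See case.
- case: Fixed black case, lid open on its far side, six grey insert blocks (78 x 150 mm, tops 30 mm above the bench, any order). Cutouts: 13 mm deep, 2 mm clear of the tool all round, a sprung rubber rib in each side wall beside the tool's centre; the tool sinks 5 mm in, then must be pressed straight down to the floor (about 10 to 22 N at its centre). Home, it stands 17 mm proud. Origin: middle of the tub's underside.
- bay_home (a point): Battery bay in its own insert block: pocket 51 mm wide (x), 20 mm deep, floor 10 mm above the bench. Its -y end is a fixed wall, flush with the block top, 35 mm in -y of this point; towards +y stands the sprung plate. The point is the battery's centre when home: flat on the floor, against the -y wall, long axis along this y, pinched by the plate, 30 mm proud of the block.
- bay_plate (a joint): Travel (m) of the upright sprung steel plate, 46 mm wide. At 0 its face is 54 mm from the bay's fixed wall (battery: 70 mm); it slides in the bay's +y, at most 34 mm, and springs back when let go (2 N at rest, 6 N at 16 mm, 10 N at the stop). Its top is 25 mm above the block, so the end of the held battery, carried just above the block, can push it back before being lowered.
- bay_plate_face (a point): A point on the plate's face (the side towards the bay's fixed wall), 10 mm above the block top; it moves with the plate.
- paste_jar: Jar of jointing paste, 60 mm across, 75 mm high: a loose bystander, to be left where it stands. Origin at its underside.
- elbow: Grey plastic pipe elbow, about 85 mm across, 52 mm high: a loose bystander, to be left where it stands. Origin at its underside.
- tape: Roll of tape lying flat, 68 mm across, 24 mm high: a loose bystander, to be left where it stands. Origin at its underside.
- mug: White mug, 80 mm across with a handle, 90 mm high: a loose bystander, to be left where it stands. Origin at its underside.
- coupling: Copper pipe coupling standing on end, 62 mm across, 50 mm high: a loose bystander, to be left where it stands. Origin at its underside.
Things that resemble listed ones, but are neither listed nor needed, are in the scene too. What is shaped like the part that bears gauge_c but turquoise is not meant. What is shaped like the part that bears battery_c but red is not meant.

How it is judged:
At the end, for the whole second after the job is handed in: Each tool present is within 6 mm of its home point, no more than 3 mm above it, and tilted less than 3.4 degrees; the battery is within 6 mm of its home point, tilted less than 4.6 degrees, with the sprung plate pinching it (travel over 10 mm) (distance between gauge_c and insert_gauge_home below 0.006 m and z of gauge_c in the frame of insert_gauge_home below 0.003 m and angle between each of gauge_c, pliers_c, caliper_c, wrench_c, level_c's own z axis and vertical below 0.06 rad and distance between pliers_c and insert_pliers_home below 0.006 m and z of pliers_c in the frame of insert_pliers_home below 0.003 m and distance between caliper_c and insert_caliper_home below 0.006 m and z of caliper_c in the frame of insert_caliper_home below 0.003 m and distance between wrench_c and insert_wrench_home below 0.006 m and z of wrench_c in the frame of insert_wrench_home below 0.003 m and distance between level_c and insert_level_home below 0.006 m and z of level_c in the frame of insert_level_home below 0.003 m and distance between battery_c and bay_home below 0.006 m and angle between battery_c's own z axis and vertical below 0.08 rad and value of joint bay_plate above 0.01 m); the robot touches nothing.
It fails at once if the paste_jar is shifted more than 4 cm (distance of paste_jar from where it was at the start of the episode above 0.04 m).
It fails at once if the elbow is shifted more than 4 cm (distance of elbow from where it was at the start of the episode above 0.04 m).
It fails at once if the tape is shifted more than 4 cm (distance of tape from where it was at the start of the episode above 0.04 m).
It fails at once if the mug is shifted more than 4 cm (distance of mug from where it was at the start of the episode above 0.04 m).
It fails at once if the coupling is shifted more than 4 cm (distance of coupling from where it was at the start of the episode above 0.04 m).
Of gauge, pliers, caliper, wrench, level only 3 to 4 are there at a start; the rules pass over those that are not, and their reading is None.
At some moment in a run one of gauge, pliers, caliper, wrench, level, battery may be knocked a few centimetres aside while the robot is not near it.
It also fails if it takes over 210 s, if anything falls off the work surface, if the arm or the gripper's body presses on something with over 40 N, if the wrist force passes 120 N, or if a joint passes its speed limit or range.

## Robot

A 6-joint arm with a two-finger parallel gripper is mounted at the origin on the work surface. World frame = base frame: x ahead of the robot, y to its left, z up, the work surface at z = 0. Lengths are in m, angles in rad, forces in N, time in s.
With the tool pointing down it reaches from about 0.2 to 0.875 m from the base axis. Payload 3.4 kg.
Tool frame: the origin (TCP) lies at the very end of the fingers, on their centre line; the grasp point (between the pads) lies 19 mm behind it (bot.tcp_to_grasp is the distance from the TCP to the grasp point, in m); z points along the fingers, y is the line along which they close (so a half turn about z gives the same grasp; the last joint's range is limited). The gripper opens to 94 mm and grips with 3 to 60 N. Pads are 16 mm wide; open, the fingers measure 119 mm over their backs; the gripper's body (75 mm by 177 mm) begins 78 mm behind the grasp point.
Start: joints at [1.1, 0.276, 1.505, -0, 1.361, -0.121], TCP at [0.197, 0.54, 0.205] pointing down, gripper open.
Joint ranges: [-2.89, 2.89], [-0.75, 2.08], [0.22, 2.7], [-1.18, 4.32], [0.11, 2.71], [-2.7, 2.7]. Speed limits (rad/s): [2.57, 2.57, 3.14, 3.14, 3.14, 3.14].

## Interface

Orientations are given as a rotation vector (axis times angle).
In Python, from rig import status, vision, sign_off, bot gives the robot as it stands.
- The arm moves only by the shell command python3 -m crank 'ROWS' [FORCE]. ROWS is JSON, a list of rows, each a list of 3 entries, a list of its own where there are three numbers: the shift along the world's x, y, z normalised to -1 to 1, where 1 is 0.8 m, then the turn, a rotation vector about the world's x, y, z normalised to -1 to 1, where 1 is pi/2 rad, then the closure, from 0 (fully open) to 1 (shut). In form: [[[tx, ty, tz], [rx, ry, rz], jaw], ...]. A call has 1 to 12 rows; each row is the pose to reach, as a shift and turn from the pose commanded when the call began; what a row does not reach only later rows make up. A row lasts 1/12 s, in which the tool goes at most 41.7 mm and 7.16 degrees, less where a joint would pass 70% of its speed; a pose out of reach is approached as far as the arm can. A call with a number of a shift or a turn outside -1 to 1 is refused whole. A call with a gripper value outside its range is refused whole. The fingers move at their own pace and stop on an object; FORCE is the grip in N (left out, the last holds). Time passes only in rows, so rows that repeat a pose let the fingers close. It gives the time, the measured TCP pose, the force, the opening and the grip force at its end, in the units of the state.
- status.get_obs(): the state, without advancing time (a new reading comes with each control period).
- vision.read_camera(name): name is "scene" or "top"; returns a dict with "img" (400x640x3 uint8, red, green, blue), "fov_y" (degrees; the focal length in pixels is half the picture's height over the tangent of half this angle, whatever the lens; pixels are square), "cx", "cy" (the principal point, pixels), "camera_from_world" (4x4, takes a point from world to camera coordinates). Camera axes: x right, y down, z forward; pixel columns grow to the right and rows downward; lengths in m; the calibration is good to about 2 mm. A picture is of the moment at which its call begins. There is no depth.
- sign_off(): hands the job in; it is judged then, once.
The state is a dict: "t": time; "q": joint angles; "dq": joint speeds; "joint_efforts": joint torques, N m; "tool_pos": TCP position; "orientation": TCP orientation; "force": force on the tool from outside, world axes, zero at the start; "ft_torque": the same for the moment, N m; "opening": finger opening in m; "grasp_force": force on a finger pad.
Only numpy, scipy, OpenCV 4.12 (cv2) and the standard library are available. Lean on these libraries where they do the work, as an engineer would, in place of code of your own. Each camera call takes 0.05 s, during which the arm holds its last target. There are 200 camera calls.

## Working session

There is one attempt and no reset: what is moved stays moved. The work goes in short steps, Python scripts to look and compute and a shell command to move; the robot and the scene stay as the last step left them, time stands still between calls to the robot, and variables do not carry over. Pictures are saved under pics/ and viewed, at most 14 in all, crops included, and the job is handed in when it is done.

```bash
ls; mkdir -p pics; python3 - <<'E'
from rig import status, vision, bot
import cv2,numpy as np
for n in("top","scene"):
    c=vision.read_camera(n); cv2.imwrite(f"pics/{n}0.png",c["img"][:,:,::-1]); np.save(f"{n}0.npy",c["img"])
    print(n,c["fov_y"],c["cx"],c["cy"],np.round(c["camera_from_world"],4).tolist())
print(status.get_obs())
E
```

```text
pics
top 53.61303542382492 324.65654500884216 198.25384960800187 [[0.0152, -0.9999, 0.0057, -0.1662], [-0.9867, -0.0159, -0.1615, 0.5117], [0.1616, -0.0032, -0.9869, 1.163], [0.0, 0.0, 0.0, 1.0]]
scene 48.60068377553514 312.62144534768623 200.71261166696377 [[0.7031, 0.7109, 0.014, -0.2618], [0.4808, -0.4609, -0.7459, -0.2597], [-0.5239, 0.5312, -0.6659, 1.5098], [0.0, 0.0, 0.0, 1.0]]
{'t': 0.1, 'q': array([ 1.10001195e+00,  2.76515687e-01,  1.50599101e+00,  1.65456144e-06,
        1.36070752e+00, -1.20989819e-01]), 'dq': array([ 0.00098363, -0.00190773, -0.00116622,  0.00128342,  0.00070121,
       -0.00040335]), 'joint_efforts': array([ 1.06392348e-03, -4.05456555e+01, -2.37779617e+01,  7.03485310e-02,
        2.98801297e-02, -5.26268173e-05]), 'tool_pos': array([0.19682208, 0.53972404, 0.2047066 ]), 'orientation': array([-5.46576884e-01, -3.09319767e+00,  2.43534744e-03]), 'force': array([ 0.93431316,  0.11930707, -0.06480991]), 'ft_torque': array([-0.0182398 ,  0.00066652,  0.00743858]), 'grasp_force': 0.0, 'opening': 0.09402939085298977}
```

View pics/top0.png

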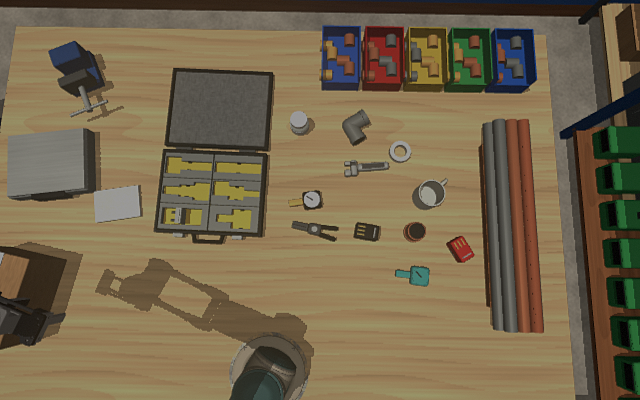

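View pics/scene0.png

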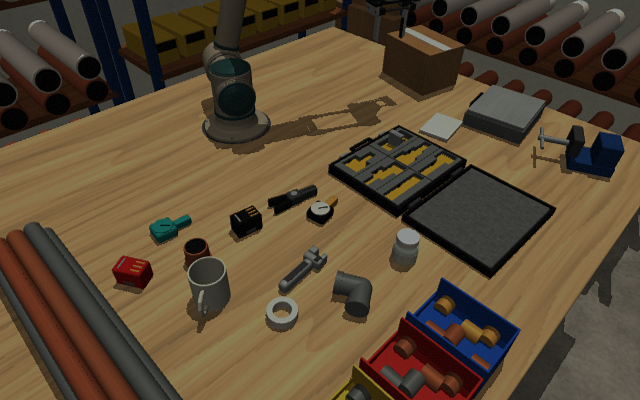

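The top view shows the gauge at (312,199), pliers at (314,230), wrench at (367,168), black battery at (367,231) and the case at (212,190). Turquoise gauge (415,275) and red battery (460,249) are lookalikes. No caliper or level is in view. I'll confirm these in one enlarged crop.

```bash
python3 - <<'E'
import cv2,numpy as np
im=np.load("top0.npy")[:,:,::-1]
a=cv2.resize(im[145:245,150:275],None,fx=6,fy=6,interpolation=cv2.INTER_CUBIC)
b=cv2.resize(im[150:250,280:400],None,fx=6,fy=6,interpolation=cv2.INTER_CUBIC)
cv2.imwrite("pics/case1.png",np.clip(a*1.5,0,255)); cv2.imwrite("pics/tools1.png",np.clip(b*1.5,0,255))
E
```

```text
[ WARN:0@0.084] global loadsave.cpp:1063 imwrite_ Unsupported depth image for selected encoder is fallbacked to CV_8U.
```

View pics/case1.png

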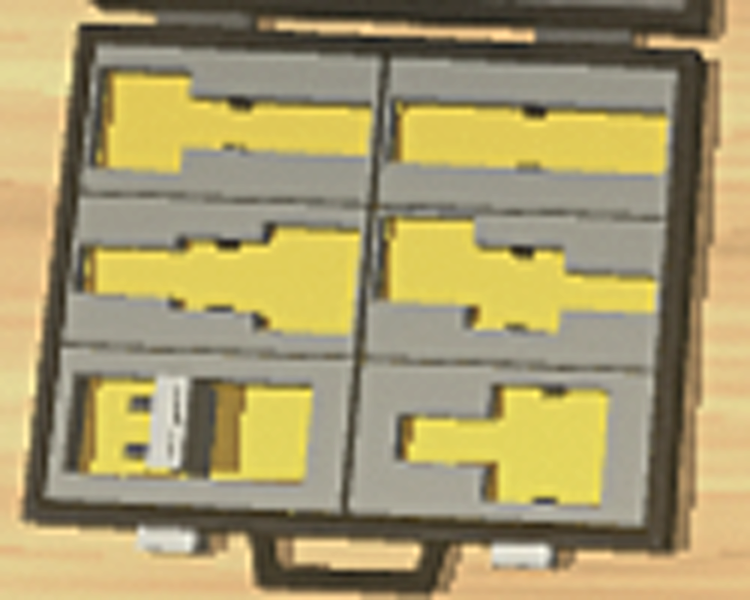

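View pics/tools1.png

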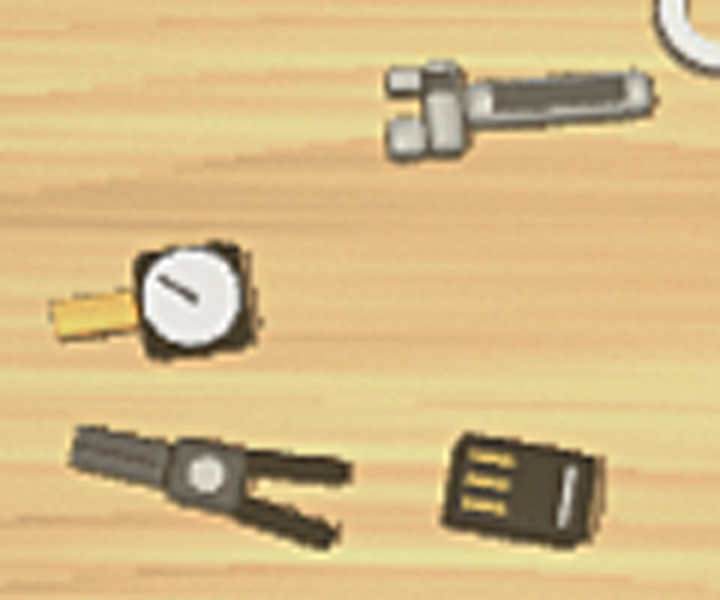

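The crops confirm the choice: the brass-stemmed gauge with black boot and the black battery with brass contacts are the ones meant. All three tools and all the cutouts point roughly to image left (+y). In the case, the wrench cutout is top left, level top right, pliers middle left, caliper middle right, bay bottom left (fixed wall on the right) and gauge bottom right.

```bash
cat > h.py <<'E'
import cv2,numpy as np
from rig import vision
def cam(n="top"):
    c=vision.read_camera(n); return c
def ray(c,uv,z):
    uv=np.atleast_2d(np.float64(uv)); f=c["img"].shape[0]/2/np.tan(np.radians(c["fov_y"]/2))
    T=c["camera_from_world"]; R=T[:3,:3]; o=-R.T@T[:3,3]
    d=np.c_[(uv[:,0]-c["cx"])/f,(uv[:,1]-c["cy"])/f,np.ones(len(uv))]@R
    return (o+d*((z-o[2])/d[:,2])[:,None])[:,:2]
def proj(c,p):
    f=c["img"].shape[0]/2/np.tan(np.radians(c["fov_y"]/2)); T=c["camera_from_world"]
    q=T[:3,:3]@np.asarray(p)+T[:3,3]; return np.array([c["cx"]+f*q[0]/q[2],c["cy"]+f*q[1]/q[2]])
S=4
def blobs(c,roi,fn,amin=30):
    """roi x0,y0,x1,y1; fn(hsv)->mask ; list of contours in full-image pixels"""
    x0,y0,x1,y1=roi; im=cv2.resize(c["img"][y0:y1,x0:x1],None,fx=S,fy=S,interpolation=cv2.INTER_CUBIC)
    m=fn(cv2.cvtColor(im,cv2.COLOR_RGB2HSV).astype(int)).astype(np.uint8)
    m=cv2.morphologyEx(m,cv2.MORPH_OPEN,np.ones((3,3),np.uint8))
    cs,_=cv2.findContours(m,cv2.RETR_EXTERNAL,cv2.CHAIN_APPROX_NONE)
    return [(k[:,0]+.5)/S-.5+[x0,y0] for k in cs if cv2.contourArea(k)>amin*S*S]
def yaw(p):
    (_,_),(w,h),a=cv2.minAreaRect((p*1000).astype(np.float32)); a=a if w>h else a+90
    return np.radians((a+90)%180-90+0), max(w,h),min(w,h)   # direction of the long side
E
cat > m1.py <<'E'
from h import *
c=cam()
Y=lambda h:(h[...,0]>20)&(h[...,0]<35)&(h[...,1]>110)&(h[...,2]>90)
for k in blobs(c,(155,148,270,242),Y,40):
    p=ray(c,k,.017); a,l,w=yaw(p); r=cv2.minAreaRect((p*1000).astype(np.float32))
    print("cut",k.mean(0).round(),"yaw",np.degrees(a).round(2),l.round(1),w.round(1),np.round(r[0],1))
W=lambda h:(h[...,1]<60)&(h[...,2]>130)
for roi in((300,188,325,210),(308,222,322,236)):
    for k in blobs(c,roi,W,3): print("disc",k.mean(0).round(1),ray(c,cv2.minEnclosingCircle(k.astype(np.float32))[0],.03),cv2.minEnclosingCircle(k.astype(np.float32))[1])
hsv=cv2.cvtColor(c["img"],cv2.COLOR_RGB2HSV)
for q in((198,312),(230,300),(235,330),(168,360),(168,378),(231,365),(180,320),(225,350),(196,293)): print(q,hsv[q])
E
python3 m1.py
```

```text
Traceback (most recent call last):
  File "m1.py", line 6, in <module>
    print("cut",k.mean(0).round(),"yaw",np.degrees(a).round(2),l.round(1),w.round(1),np.round(r[0],1))
                                                               ^^^^^^^
AttributeError: 'float' object has no attribute 'round'
```

```bash
sed -i 's/l.round(1),w.round(1)/round(l,1),round(w,1)/' m1.py; python3 m1.py
```

```text
cut [236. 219.] yaw 88.56 101.9 59.6 [451.2 120.8]
cut [192. 217.] yaw -1.93 49.7 47.6 [454.5 246.1]
cut [170. 217.] yaw -2.12 49.7 46.4 [456.4 312.6]
cut [188. 190.] yaw 88.02 141.0 54.9 [536.3 273.2]
cut [234. 191.] yaw 73.21 145.9 52.2 [532.7 121. ]
cut [238. 168.] yaw 88.6 142.0 31.8 [611.7 115.6]
cut [187. 165.] yaw 86.87 138.8 51.7 [615.  269.6]
disc [311.4 199. ] [[ 0.51330792 -0.11712198]] 7.951694011688232
disc [313.9 228.6] [[ 0.42229575 -0.12686989]] 2.699937582015991
(198, 312) [ 18   9 142]
(230, 300) [ 21  97 137]
(235, 330) [ 17 109 141]
(168, 360) [ 27  20 140]
(168, 378) [ 22  24 117]
(231, 365) [19 88 61]
(180, 320) [ 17 108 151]
(225, 350) [ 26  83 154]
(196, 293) [ 20  97 152]
```

```bash
cat > m2.py <<'E'
from h import *
c=cam()
def ext(k,a,zxp,zxm,zyp,zym):
    u=np.array([np.cos(a),np.sin(a)]); v=np.array([-np.sin(a),np.cos(a)])
    e=lambda z,d,f:f(ray(c,k,z)@d)
    return e(zxp,u,np.max),e(zxm,u,np.min),e(zyp,v,np.max),e(zym,v,np.min),u,v
if __name__=="__main__":
    Y=lambda h:(h[...,0]>20)&(h[...,0]<35)&(h[...,1]>110)&(h[...,2]>90)
    a=np.radians(-1.8); print("cutouts: x+,x-,y+,y- (case axes)")
    for k in blobs(c,(155,148,270,242),Y,40):
        xp,xm,yp,ym,u,v=ext(k,a,.017,.03,.017,.03)
        if 465>1000*(xp+xm)/2 and k.mean(0)[0]<200: xp,xm,yp,ym,u,v=ext(k,a,.01,.03,.01,.03)
        print(k.mean(0).round(),np.round(1000*np.array([xp,xm,yp,ym,xp-xm,yp-ym,(xp+xm)/2,(yp+ym)/2]),1))
    M=lambda h:(h[...,1]<65)|(h[...,2]<85)
    for n,roi,z in(("gauge",(285,185,330,213),.0285),("pliers",(286,216,343,246),.02),("wrench",(338,155,392,182),.03),("batt",(348,218,388,246),.05)):
        for k in blobs(c,roi,M):
            t,l,w=yaw(ray(c,k,z)); r=cv2.minAreaRect((ray(c,k,z)*1000).astype(np.float32))
            print(n,np.round(r[0],1),"dir",round(np.degrees(t),1),round(l,1),round(w,1),"px",k.mean(0).round())
E
python3 m2.py
```

```text
cutouts: x+,x-,y+,y- (case axes)
[236. 219.] [477.1 416.4 185.9  81.5  60.7 104.4 446.8 133.7]
[192. 217.] [472.2 420.6 286.5 232.   51.6  54.5 446.4 259.3]
[171. 217.] [472.1 420.5 351.4 298.9  51.6  52.5 446.3 325.2]
[188. 191.] [554.8 498.  360.4 215.1  56.8 145.3 526.4 287.8]
[234. 191.] [562.8 503.8 206.   62.   59.  143.9 533.3 134. ]
[238. 168.] [624.1 589.1 205.9  61.4  35.  144.4 606.6 133.6]
[187. 165.] [633.3 578.3 360.1 215.3  55.1 144.8 605.8 287.7]
gauge [ 511.3 -118.7] dir -80.2 58.4 58.4 px [312. 200.]
pliers [ 421.2 -127.6] dir 79.0 141.5 46.4 px [318. 230.]
wrench [ 617.6 -285.8] dir -85.0 139.6 52.5 px [363. 167.]
batt [ 414.4 -284.7] dir 80.8 74.3 49.2 px [366. 232.]
```

```bash
cat > d.py <<'E'
import sys,numpy as np
from rig import status
from scipy.spatial.transform import Rotation as R
o=status.get_obs(); M=R.from_rotvec(o["orientation"]).as_matrix(); x,y,z,yw=map(float,sys.argv[1:])
cur=np.degrees(np.arctan2(M[1,1],M[0,1])); d=(yw-cur+90)%180-90
# also tilt of the tool axis
tilt=np.cross(M[:,2],[0,0,-1])
print("shift",np.round((np.array([x,y,z])-o["tool_pos"])/.8,4),"rz",round(d/90,4),"tilt",np.round(tilt,4),"cur yaw",round(cur,2),"pos",np.round(o["tool_pos"],4),"q",np.round(o["q"],2),"t",round(o["t"],2),"open",round(o["opening"],4))
E
python3 d.py .513 -.117 .15 9.5
```

```text
shift [ 0.3951 -0.8213 -0.0688] rz -0.6717 tilt [ 0.0007 -0.0004  0.    ] cur yaw 69.96 pos [0.1969 0.54   0.2051] q [ 1.1   0.28  1.51  0.    1.36 -0.12] t 0.25 open 0.094
```

```bash
python3 -m crank '[[[0.2,-0.41,0],[0,0,-0.67],0.2],[[0.2,-0.41,0],[0,0,-0.67],0.2],[[0.2,-0.41,0],[0,0,-0.67],0.2],[[0.2,-0.41,0],[0,0,-0.67],0.2],[[0.2,-0.41,0],[0,0,-0.67],0.2],[[0.2,-0.41,0],[0,0,-0.67],0.2],[[0.2,-0.41,0],[0,0,-0.67],0.2],[[0.2,-0.41,0],[0,0,-0.67],0.2],[[0.2,-0.41,0],[0,0,-0.67],0.2],[[0.2,-0.41,0],[0,0,-0.67],0.2]]' 20; python3 d.py .513 -.117 .1 9.5
```

```text
t: 1.08
tool_pos: [0.3593, 0.2076, 0.2056]
orientation: [2.034, 2.39, -0.001]
force: [-0.1, -0.1, 0.1]
opening: 0.0754
grasp_force: 0.0
shift [ 0.1921 -0.4057 -0.1321] rz 0.0031 tilt [0.0029 0.002  0.    ] cur yaw 9.22 pos [0.3593 0.2076 0.2056] q [ 0.36  0.03  1.81 -0.    1.3   0.2 ] t 1.08 open 0.0754
```

```bash
python3 -m crank '[[[0.195,-0.411,-0.13],[0,0,0.002],0.2],[[0.195,-0.411,-0.13],[0,0,0.002],0.2],[[0.195,-0.411,-0.13],[0,0,0.002],0.2],[[0.195,-0.411,-0.13],[0,0,0.002],0.2],[[0.195,-0.411,-0.13],[0,0,0.002],0.2],[[0.195,-0.411,-0.13],[0,0,0.002],0.2],[[0.195,-0.411,-0.13],[0,0,0.002],0.2],[[0.195,-0.411,-0.13],[0,0,0.002],0.2],[[0.195,-0.411,-0.13],[0,0,0.002],0.2],[[0.195,-0.411,-0.13],[0,0,0.002],0.2],[[0.195,-0.411,-0.13],[0,0,0.002],0.2]]'; python3 d.py .513 -.117 .014 9.5; python3 - <<'E'
from h import *
c=cam();s=cam("scene")
a=cv2.resize(c["img"][140:250,240:400],None,fx=5,fy=5); 
u,v=proj(s,[.5,-.12,.05]).astype(int); b=cv2.resize(s["img"][max(v-60,0):v+60,u-80:u+80],None,fx=4,fy=4)
cv2.imwrite("pics/a2.png",np.clip(a[:,:,::-1]*1.5,0,255).astype(np.uint8)); 
E
```

```text
t: 2.0
tool_pos: [0.5136, -0.1176, 0.1003]
orientation: [-2.024, -2.4, 0.0]
force: [0.5, -0.4, -0.2]
opening: 0.0751
grasp_force: 0.0
shift [-0.0008  0.0008 -0.1078] rz -0.0022 tilt [-0.001  -0.0016 -0.    ] cur yaw 9.7 pos [ 0.5136 -0.1176  0.1003] q [-0.36  0.29  1.77  0.    1.09 -0.53] t 2.0 open 0.0751
```

View pics/a2.png

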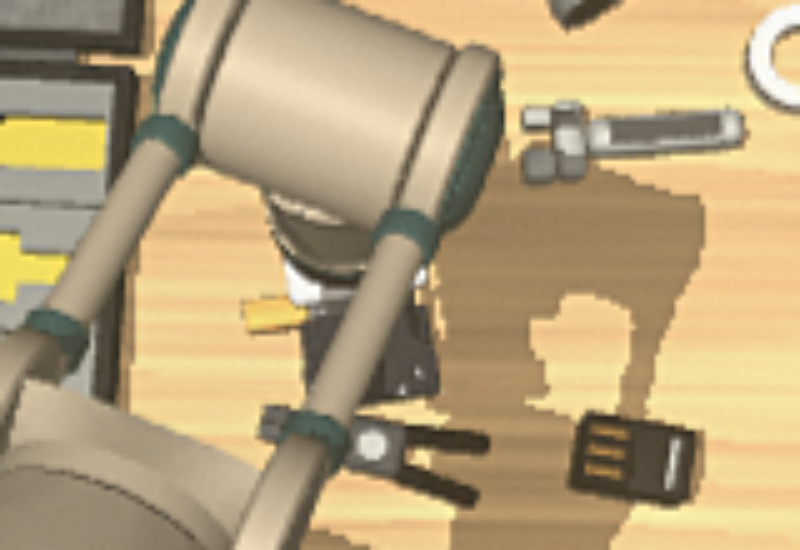

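The arm hides the gauge from above, though its stem still shows at about (295,203) in full-image pixels, where it was. Going down to grip.

```bash
python3 -m crank '[[[-0.001,0.001,-0.05],[0,0,-0.002],0.2],[[-0.001,0.001,-0.08],[0,0,-0.002],0.2],[[-0.001,0.001,-0.108],[0,0,-0.002],0.2],[[-0.001,0.001,-0.108],[0,0,-0.002],0.2],[[-0.001,0.001,-0.108],[0,0,-0.002],0.8],[[-0.001,0.001,-0.108],[0,0,-0.002],0.8],[[-0.001,0.001,-0.108],[0,0,-0.002],0.8],[[-0.001,0.001,-0.108],[0,0,-0.002],0.8],[[-0.001,0.001,-0.108],[0,0,-0.002],0.8],[[-0.001,0.001,-0.108],[0,0,-0.002],0.8]]' 30; python3 d.py .513 -.117 .16 -1.7
```

```text
t: 2.93
tool_pos: [0.5138, -0.1157, 0.017]
orientation: [2.025, 2.398, 0.003]
force: [-0.3, 1.7, 7.8]
opening: 0.056
grasp_force: 30.0
shift [-0.001  -0.0016  0.1788] rz -0.1261 tilt [0.0003 0.0038 0.    ] cur yaw 9.65 pos [ 0.5138 -0.1157  0.017 ] q [-0.35  0.38  1.88  0.    0.88 -0.52] t 2.93 open 0.056
```

```bash
python3 -m crank '[[[0,0,0.05],[0,0,0],0.8],[[0,0,0.1],[0,0,0],0.8],[[0,0,0.12],[0,0,-0.06],0.8],[[-0.02,0.05,0.12],[0,0,-0.126],0.8],[[-0.05,0.15,0.12],[0,0,-0.126],0.8],[[-0.08,0.2,0.12],[0,0,-0.126],0.8],[[-0.08,0.25,0.12],[0,0,-0.126],0.8],[[-0.08,0.265,0.12],[0,0,-0.126],0.8],[[-0.08,0.265,0.12],[0,0,-0.126],0.8],[[-0.08,0.265,0.12],[0,0,-0.126],0.8],[[-0.08,0.265,0.12],[0,0,-0.126],0.8]]'; python3 d.py .45 .0985 .07 -1.7; cat > v.py <<'E'
import sys
from h import *
name,x,y,z,hw,out=sys.argv[1],*map(float,sys.argv[2:6]),sys.argv[6]
c=cam(name); u,v=proj(c,[x,y,z]).astype(int); hw=int(hw); h=int(hw*.72)
x0,y0=max(u-hw,0),max(v-h,0); a=c["img"][y0:v+h,x0:u+hw]; f=int(780/a.shape[1])
a=cv2.resize(a,None,fx=f,fy=f,interpolation=cv2.INTER_CUBIC)[:598]
cv2.imwrite(out,np.clip(a[:,:,::-1]*1.5,0,255).astype(np.uint8)); print("origin",x0,y0,"scale",f)
E
python3 v.py scene .45 .1 .06 70 pics/b1.png
```

```text
t: 3.85
tool_pos: [0.4481, 0.0965, 0.1114]
orientation: [2.25, 2.191, -0.0]
force: [0.9, -0.1, -2.7]
opening: 0.0555
grasp_force: 30.0
shift [ 0.0024  0.0025 -0.0518] rz -0.0018 tilt [0.0008 0.0007 0.    ] cur yaw -1.54 pos [0.4481 0.0965 0.1114] q [ 0.06  0.18  1.89 -0.    1.07  0.09] t 3.85 open 0.0555
origin 286 104 scale 5
```

View pics/b1.png

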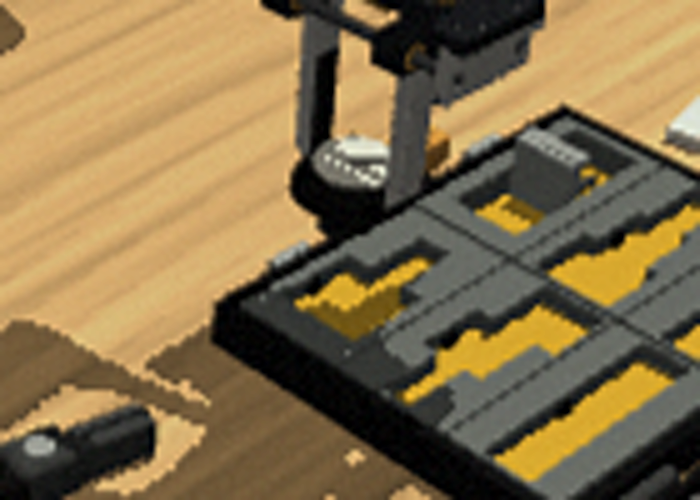

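The gauge is held with its stem at the back (+y), over the case edge. The case rim looks almost flush with the block tops. I'll align it and lower until it sinks in.

```bash
python3 -m crank '[[[0.002,0.003,-0.02],[0,0,-0.002],0.8],[[0.002,0.003,-0.04],[0,0,-0.002],0.8],[[0.002,0.003,-0.06],[0,0,-0.002],0.8],[[0.002,0.003,-0.06],[0,0,-0.002],0.8],[[0.002,0.003,-0.06],[0,0,-0.002],0.8]]'; python3 d.py .4499 .0988 .042 -1.7
```

```text
t: 4.32
tool_pos: [0.4496, 0.0972, 0.0626]
orientation: [-2.259, -2.182, 0.003]
force: [-1.0, 0.0, -1.9]
opening: 0.0557
grasp_force: 30.0
shift [ 0.0003  0.002  -0.0258] rz 0.0031 tilt [ 0.0005 -0.002   0.    ] cur yaw -1.98 pos [0.4496 0.0972 0.0626] q [ 0.06  0.24  1.96 -0.    0.95  0.1 ] t 4.32 open 0.0557
```

```bash
python3 -m crank '[[[0.0003,0.002,-0.008],[0,0,0.003],0.8],[[0.0003,0.002,-0.016],[0,0,0.003],0.8],[[0.0003,0.002,-0.022],[0,0,0.003],0.8],[[0.0003,0.002,-0.026],[0,0,0.003],0.8],[[0.0003,0.002,-0.026],[0,0,0.003],0.8]]'; python3 d.py .4499 .0988 .042 -1.7
```

```text
t: 4.73
tool_pos: [0.45, 0.1001, 0.0418]
orientation: [-2.252, -2.19, 0.0]
force: [0.6, 0.3, -1.9]
opening: 0.056
grasp_force: 30.0
shift [-0.0002 -0.0017  0.0002] rz -0.0012 tilt [ 0.0001 -0.0003  0.    ] cur yaw -1.59 pos [0.45   0.1001 0.0418] q [ 0.07  0.27  1.98 -0.    0.89  0.1 ] t 4.73 open 0.056
```

No contact force at 5 mm deep, so it is in the cutout. I'll press while gripped.

```bash
python3 -m crank '[[[0,-0.001,-0.003],[0,0,0],0.8],[[0,-0.001,-0.006],[0,0,0],0.8],[[0,-0.001,-0.009],[0,0,0],0.8],[[0,-0.001,-0.012],[0,0,0],0.8],[[0,-0.001,-0.012],[0,0,0],0.8],[[0,-0.001,-0.012],[0,0,0],0.8]]' 60; python3 d.py .4499 .0988 .034 -1.7
```

```text
t: 5.23
tool_pos: [0.4511, 0.0996, 0.034]
orientation: [2.251, 2.189, 0.003]
force: [-1.8, 0.7, 7.3]
opening: 0.0555
grasp_force: 60.0
shift [-0.0015 -0.0009  0.    ] rz -0.0013 tilt [-0.0002  0.0025  0.    ] cur yaw -1.58 pos [0.4511 0.0996 0.034 ] q [ 0.07  0.28  1.99 -0.    0.87  0.09] t 5.23 open 0.0555
```

```bash
python3 -m crank '[[[0,0,0.002],[0,0,0],0.3],[[0,0,0.002],[0,0,0],0.3],[[0,0,0.002],[0,0,0],0.3],[[0,0,0.03],[0,0,0],0.3],[[0,0,0.06],[0,0,0],0.6],[[0,0,0.06],[0,0,0],1],[[0,0,0.06],[0,0,0],1],[[0,0,0.06],[0,0,0],1],[[0,0,0.06],[0,0,0],1],[[0,0,0.06],[0,0,0],1]]' 20; python3 d.py .450 .0975 .05 -1.7;python3 v.py scene .45 .1 .04 50 pics/b2.png
```

```text
t: 6.07
tool_pos: [0.4492, 0.0993, 0.0797]
orientation: [-2.251, -2.189, 0.003]
force: [-0.3, 0.2, -0.6]
opening: 0.029
grasp_force: 0.0
shift [ 0.001  -0.0023 -0.0371] rz -0.0012 tilt [ 0.0002 -0.0022  0.    ] cur yaw -1.59 pos [0.4492 0.0993 0.0797] q [ 0.07  0.22  1.93 -0.    0.99  0.09] t 6.07 open 0.029
origin 305 124 scale 7
```

```bash
python3 -m crank '[[[0,0,-0.01],[0,0,0],1],[[0,-0.002,-0.02],[0,0,0],1],[[0,-0.002,-0.03],[0,0,0],1],[[0,-0.002,-0.036],[0,0,0],1],[[0,-0.002,-0.04],[0,0,0],1],[[0,-0.002,-0.043],[0,0,0],1],[[0,-0.002,-0.046],[0,0,0],1],[[0,-0.002,-0.046],[0,0,0],1]]'; python3 d.py .450 .0975 .047 -1.7
```

```text
t: 6.78
tool_pos: [0.4497, 0.0978, 0.0456]
orientation: [-2.252, -2.191, 0.001]
force: [-5.0, -0.7, 17.2]
opening: 0.0002
grasp_force: 8.4
shift [ 0.0003 -0.0003  0.0017] rz -0.0014 tilt [ 0.0003 -0.0006  0.    ] cur yaw -1.57 pos [0.4497 0.0978 0.0456] q [ 0.06  0.26  1.98 -0.    0.9   0.09] t 6.78 open 0.0002
```

Pressed: the TCP is at 0.0456 with 17 N, so the gauge is home. Lift and re-measure the others.

```bash
python3 -m crank '[[[0,0,0.05],[0,0,0],0.7],[[0,0,0.1],[0,0,0],0.5],[[0,0,0.13],[0,0,0],0.4],[[0,0,0.13],[0,0,0],0.4],[[0,0,0.13],[0,0,0],0.4]]'; python3 m2.py | grep -v "^\["; python3 d.py .4226 -.127 .1 -11
```

```text
t: 7.2
tool_pos: [0.4512, 0.0979, 0.1491]
orientation: [2.25, 2.189, 0.005]
force: [-0.2, -0.1, -0.4]
opening: 0.0304
grasp_force: 0.0
cutouts: x+,x-,y+,y- (case axes)
pliers [ 422.3 -127.8] dir 77.9 141.0 46.2 px [318. 230.]
wrench [ 618.6 -285.3] dir -83.9 139.3 52.2 px [363. 167.]
batt [ 414.4 -284.2] dir 80.8 73.1 49.1 px [366. 232.]
shift [-0.034  -0.281  -0.0596] rz -0.1046 tilt [-0.      0.0002  0.    ] cur yaw -1.59 pos [0.4498 0.0978 0.1476] q [ 0.06  0.15  1.83 -0.    1.16  0.09] t 7.25 open 0.0345
```

```bash
python3 -m crank '[[[-0.01,-0.05,-0.01],[0,0,-0.08],0.4],[[-0.02,-0.1,-0.02],[0,0,-0.11],0.4],[[-0.03,-0.15,-0.03],[0,0,-0.11],0.4],[[-0.034,-0.2,-0.045],[0,0,-0.11],0.4],[[-0.034,-0.25,-0.06],[0,0,-0.11],0.4],[[-0.034,-0.281,-0.06],[0,0,-0.11],0.4],[[-0.034,-0.281,-0.06],[0,0,-0.11],0.4],[[-0.034,-0.281,-0.1],[0,0,-0.11],0.4],[[-0.034,-0.281,-0.11],[0,0,-0.11],0.4],[[-0.034,-0.281,-0.11],[0,0,-0.11],0.4]]' 30; python3 d.py .4226 -.127 .016 -11.5
```

```text
t: 8.08
tool_pos: [0.4196, -0.1248, 0.0569]
orientation: [-2.426, -1.983, 0.005]
force: [0.0, 0.3, 1.1]
opening: 0.0566
grasp_force: 0.0
shift [ 0.0038 -0.0027 -0.0511] rz -0.0002 tilt [-0.0041 -0.0078 -0.    ] cur yaw -11.48 pos [ 0.4196 -0.1248  0.0569] q [-0.45  0.22  2.    0.    0.93 -0.25] t 8.08 open 0.0566
```

```bash
python3 -m crank '[[[0,0,-0.02],[0,0,0],0.4],[[0,0,-0.036],[0,0,0],0.4],[[0,0,-0.052],[0,0,0],0.4],[[0,0,-0.052],[0,0,0],0.4],[[0,0,-0.052],[0,0,0],0.4]]'; python3 d.py .4226 -.127 .016 -11.5
```

```text
t: 8.5
tool_pos: [0.4226, -0.126, 0.0183]
orientation: [-2.43, -1.989, 0.001]
force: [0.5, -0.3, 0.2]
opening: 0.0563
grasp_force: 0.0
shift [ 0.0001 -0.0012 -0.0029] rz -0.0009 tilt [-0.0008 -0.0013 -0.    ] cur yaw -11.42 pos [ 0.4226 -0.126   0.0183] q [-0.45  0.28  2.05  0.    0.81 -0.25] t 8.5 open 0.0563
```

```bash
python3 -m crank '[[[0,-0.001,-0.002],[0,0,0],0.4],[[0,-0.001,-0.002],[0,0,0],0.8],[[0,-0.001,-0.002],[0,0,0],0.8],[[0,-0.001,-0.002],[0,0,0],0.8],[[0,-0.001,-0.002],[0,0,0],0.8],[[0,-0.001,-0.002],[0,0,0],0.8]]' 40; python3 d.py .5352 .271 .15 -1.7
```

```text
t: 9.0
tool_pos: [0.4232, -0.1279, 0.0171]
orientation: [2.432, 1.987, 0.001]
force: [0.4, 0.3, 2.9]
opening: 0.0334
grasp_force: 40.0
shift [0.14   0.4986 0.1661] rz 0.1088 tilt [0.0003 0.0009 0.    ] cur yaw -11.5 pos [ 0.4232 -0.1279  0.0171] q [-0.45  0.28  2.05  0.    0.81 -0.25] t 9.0 open 0.0334
```

```bash
python3 -m crank '[[[0,0,0.05],[0,0,0],0.8],[[0,0,0.1],[0,0,0],0.8],[[0,0.03,0.13],[0,0,0.05],0.8],[[0.02,0.08,0.13],[0,0,0.109],0.8],[[0.04,0.13,0.13],[0,0,0.109],0.8],[[0.06,0.18,0.13],[0,0,0.109],0.8],[[0.08,0.23,0.13],[0,0,0.109],0.8],[[0.1,0.28,0.13],[0,0,0.109],0.8],[[0.12,0.33,0.13],[0,0,0.109],0.8],[[0.14,0.38,0.13],[0,0,0.109],0.8],[[0.14,0.43,0.13],[0,0,0.109],0.8],[[0.14,0.46,0.13],[0,0,0.109],0.8]]'; python3 -m crank '[[[0,0.038,-0.03],[0,0,0],0.8],[[0,0.038,-0.06],[0,0,0],0.8],[[0,0.038,-0.06],[0,0,0],0.8],[[0,0.038,-0.06],[0,0,0],0.8]]'; python3 d.py .5352 .2702 .042 -1.7; python3 v.py scene .535 .271 .06 70 pics/c1.png; python3 v.py top .535 .271 .06 50 pics/c2.png
```

```text
t: 10.0
tool_pos: [0.5355, 0.2434, 0.12]
orientation: [-2.253, -2.189, -0.001]
force: [0.1, 0.4, -2.1]
opening: 0.0337
grasp_force: 40.0
t: 10.33
tool_pos: [0.533, 0.27, 0.071]
orientation: [-2.252, -2.188, 0.008]
force: [-0.8, -0.1, -1.0]
opening: 0.0338
grasp_force: 40.0
shift [ 0.0027  0.0003 -0.0363] rz -0.0008 tilt [ 0.0023 -0.0047  0.    ] cur yaw -1.63 pos [0.533 0.27  0.071] q [ 0.35  0.41  1.65 -0.    1.08  0.38] t 10.33 open 0.0338
origin 344 93 scale 5
origin 131 152 scale 7
```

View pics/c1.png

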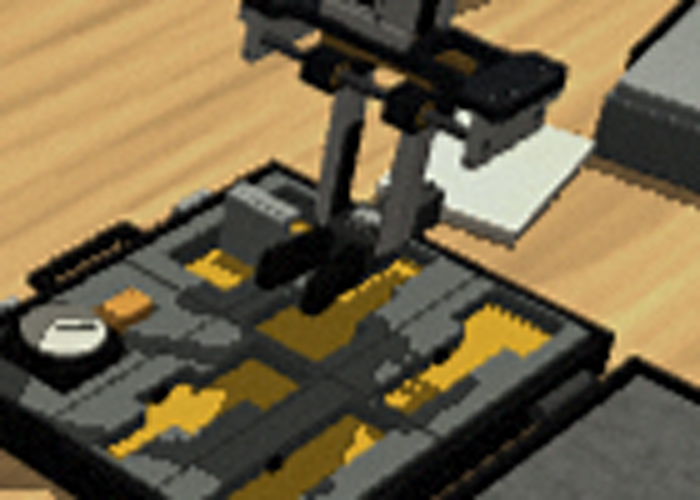

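The gauge sits flat in its cutout and the pliers are held level above theirs, handles towards -y. Lowering.

```bash
python3 -m crank '[[[0.001,0,-0.01],[0,0,0],0.8],[[0.001,0,-0.02],[0,0,0],0.8],[[0.001,0,-0.028],[0,0,0],0.8],[[0.001,0,-0.034],[0,0,0],0.8],[[0.001,0,-0.034],[0,0,0],0.8],[[0.001,0,-0.034],[0,0,0],0.8]]'; python3 d.py .5352 .2702 .042 -1.7
```

```text
t: 10.93
tool_pos: [0.5357, 0.2703, 0.0451]
orientation: [-2.254, -2.188, 0.001]
force: [-0.3, -0.1, -1.9]
opening: 0.0338
grasp_force: 40.0
shift [-0.0006 -0.0001 -0.0039] rz 0.0 tilt [ 0.0003 -0.0005  0.    ] cur yaw -1.7 pos [0.5357 0.2703 0.0451] q [ 0.35  0.44  1.68 -0.    1.02  0.38] t 10.93 open 0.0338
```

```bash
python3 -m crank '[[[-0.0006,0,-0.004],[0,0,0],0.8],[[-0.0006,0,-0.007],[0,0,0],0.8],[[-0.0006,0,-0.01],[0,0,0],0.8],[[-0.0006,0,-0.013],[0,0,0],0.8],[[-0.0006,0,-0.016],[0,0,0],0.8],[[-0.0006,0,-0.016],[0,0,0],0.8]]' 60; python3 d.py .5352 .2702 .034 -1.7
```

```text
t: 11.43
tool_pos: [0.5362, 0.2713, 0.0341]
orientation: [2.253, 2.188, 0.004]
force: [-0.6, -0.3, 4.9]
opening: 0.0332
grasp_force: 60.0
shift [-0.0012 -0.0013 -0.0002] rz -0.0002 tilt [-0.0013  0.0025  0.    ] cur yaw -1.68 pos [0.5362 0.2713 0.0341] q [0.35 0.45 1.69 0.   1.   0.38] t 11.43 open 0.0332
```

Home height is reached. Release, lift, then press from above.

```bash
python3 -m crank '[[[0,0,0.002],[0,0,0],0.5],[[0,0,0.002],[0,0,0],0.5],[[0,0,0.002],[0,0,0],0.5],[[0,0,0.03],[0,0,0],0.5],[[0,0,0.06],[0,0,0],0.8],[[0,0,0.06],[0,0,0],1],[[0,0,0.06],[0,0,0],1],[[0,0,0.06],[0,0,0],1],[[0,0,0.05],[0,0,0],1],[[0,0,0.035],[0,0,0],1],[[0,0,0.025],[0,0,0],1],[[0,0,0.02],[0,0,0],1]]' 20; python3 -m crank '[[[0,0,-0.003],[0,0,0],1],[[0,0,-0.006],[0,0,0],1],[[0,0,-0.009],[0,0,0],1],[[0,0,-0.009],[0,0,0],1]]'; python3 d.py .5352 .2702 .034 -1.7
```

```text
t: 12.43
tool_pos: [0.5337, 0.27, 0.0471]
orientation: [-2.253, -2.188, 0.006]
force: [-5.3, -3.0, 27.6]
opening: 0.0005
grasp_force: 13.4
t: 12.77
tool_pos: [0.5339, 0.27, 0.047]
orientation: [2.253, 2.189, -0.002]
force: [-10.4, -5.3, 37.3]
opening: 0.0001
grasp_force: 18.8
shift [ 0.0016  0.0003 -0.0162] rz -0.0005 tilt [ 0.0009 -0.0008  0.    ] cur yaw -1.66 pos [0.5339 0.27   0.047 ] q [ 0.35  0.44  1.68 -0.    1.03  0.38] t 12.77 open 0.0001
```

```bash
python3 -m crank '[[[0,0,0.05],[0,0,0],0.7],[[0,0,0.1],[0,0,0],0.5],[[0,0,0.14],[0,0,0],0.5],[[0,-0.05,0.14],[0,0,0.04],0.5],[[0,-0.1,0.14],[0,0,0.076],0.5],[[0,-0.15,0.14],[0,0,0.076],0.5],[[0,-0.2,0.14],[0,0,0.076],0.5],[[0,-0.2,0.14],[0,0,0.076],0.5]]'; python3 m2.py | grep -v "^\["; python3 d.py .6185 -.286 .15 5.5
```

```text
t: 13.43
tool_pos: [0.5347, 0.1041, 0.1526]
orientation: [2.124, 2.312, -0.007]
force: [-0.7, -0.8, 0.1]
opening: 0.0467
grasp_force: 0.0
cutouts: x+,x-,y+,y- (case axes)
wrench [ 618.5 -285.7] dir -84.1 138.5 52.1 px [363. 167.]
batt [ 414.5 -284.1] dir 81.4 73.0 49.1 px [366. 232.]
shift [ 0.1046 -0.4917 -0.0034] rz 0.0071 tilt [ 0.001  -0.0015  0.    ] cur yaw 4.86 pos [0.5348 0.1073 0.1527] q [ 0.07  0.27  1.65 -0.    1.22 -0.01] t 13.48 open 0.0469
```

```bash
python3 -m crank '[[[0.01,-0.05,0],[0,0,0.012],0.5],[[0.02,-0.1,0],[0,0,0.012],0.5],[[0.03,-0.15,0],[0,0,0.012],0.5],[[0.04,-0.2,0],[0,0,0.012],0.5],[[0.05,-0.25,0],[0,0,0.012],0.5],[[0.07,-0.3,0],[0,0,0.012],0.5],[[0.09,-0.35,0],[0,0,0.012],0.5],[[0.1,-0.4,0],[0,0,0.012],0.5],[[0.105,-0.45,-0.03],[0,0,0.012],0.5],[[0.105,-0.491,-0.06],[0,0,0.012],0.5],[[0.105,-0.491,-0.1],[0,0,0.012],0.5],[[0.105,-0.491,-0.1],[0,0,0.012],0.5]]' 30;  python3 d.py .619 -.2857 .016 5.9
```

```text
t: 14.48
tool_pos: [0.6153, -0.2812, 0.0654]
orientation: [-2.091, -2.327, 0.004]
force: [-1.0, 1.1, -2.2]
opening: 0.0469
grasp_force: 0.0
shift [ 0.0046 -0.0056 -0.0618] rz -0.0022 tilt [-0.007  -0.0115 -0.    ] cur yaw 6.1 pos [ 0.6153 -0.2812  0.0654] q [-0.53  0.53  1.46  0.    1.17 -0.64] t 14.48 open 0.0469
```

```bash
python3 -m crank '[[[0,0,0],[0,0,0],0.5],[[0,0,-0.02],[0,0,0],0.5],[[0,0,-0.04],[0,0,0],0.5],[[0,0,-0.055],[0,0,0],0.5],[[0,0,-0.06],[0,0,0],0.5],[[0,0,-0.06],[0,0,0],0.5]]';  python3 d.py .619 -.2857 .016 5.9
```

```text
t: 14.98
tool_pos: [0.6195, -0.2807, 0.0256]
orientation: [-2.095, -2.34, -0.0]
force: [0.1, -0.1, -1.0]
opening: 0.0469
grasp_force: 0.0
shift [-0.0006 -0.0062 -0.012 ] rz -0.0047 tilt [-0.0006 -0.0004 -0.    ] cur yaw 6.33 pos [ 0.6195 -0.2807  0.0256] q [-0.53  0.56  1.51  0.    1.07 -0.64] t 14.98 open 0.0469
```

```bash
python3 -m crank '[[[-0.0006,-0.006,-0.006],[0,0,-0.004],0.5],[[-0.0006,-0.006,-0.011],[0,0,-0.004],0.5],[[-0.0006,-0.006,-0.011],[0,0,-0.004],0.5],[[-0.0006,-0.006,-0.011],[0,0,-0.004],0.9],[[-0.0006,-0.006,-0.011],[0,0,-0.004],0.9],[[-0.0006,-0.006,-0.011],[0,0,-0.004],0.9],[[-0.0006,-0.006,-0.011],[0,0,-0.004],0.9],[[-0.0006,-0.006,-0.011],[0,0,-0.004],0.9]]' 40;  python3 d.py .6149 .2685 .15 -1.7
```

```text
t: 15.65
tool_pos: [0.6193, -0.2871, 0.0171]
orientation: [2.104, 2.331, 0.001]
force: [0.5, -0.7, -0.5]
opening: 0.0238
grasp_force: 40.0
shift [-0.0055  0.6946  0.1662] rz -0.0841 tilt [0.0004 0.0013 0.    ] cur yaw 5.87 pos [ 0.6193 -0.2871  0.0171] q [-0.54  0.57  1.51  0.    1.06 -0.64] t 15.65 open 0.0238
```

```bash
python3 -m crank '[[[0,0,0.05],[0,0,0],0.9],[[0,0,0.1],[0,0,0],0.9],[[0,0.02,0.14],[0,0,0],0.9],[[0,0.06,0.15],[0,0,-0.04],0.9],[[0,0.11,0.15],[0,0,-0.084],0.9],[[0,0.16,0.15],[0,0,-0.084],0.9],[[0,0.21,0.15],[0,0,-0.084],0.9],[[0,0.26,0.15],[0,0,-0.084],0.9],[[0,0.31,0.15],[0,0,-0.084],0.9],[[0,0.36,0.15],[0,0,-0.084],0.9],[[0,0.41,0.15],[0,0,-0.084],0.9],[[0,0.46,0.15],[0,0,-0.084],0.9]]'; python3 -m crank '[[[-0.005,0.05,0],[0,0,0],0.9],[[-0.005,0.1,0],[0,0,0],0.9],[[-0.005,0.15,0],[0,0,0],0.9],[[-0.005,0.2,-0.02],[0,0,0],0.9],[[-0.005,0.232,-0.05],[0,0,0],0.9],[[-0.005,0.232,-0.08],[0,0,0],0.9],[[-0.005,0.232,-0.08],[0,0,0],0.9],[[-0.005,0.232,-0.08],[0,0,0],0.9]]'; python3 d.py .6149 .2671 .042 -1.7; python3 v.py top .61 .25 .06 55 pics/e1.png; python3 v.py scene .61 .25 .06 60 pics/e2.png
```

```text
t: 16.65
tool_pos: [0.6178, 0.0828, 0.1363]
orientation: [-2.253, -2.188, 0.002]
force: [0.4, -0.2, -2.9]
opening: 0.0236
grasp_force: 40.0
t: 17.32
tool_pos: [0.6129, 0.2661, 0.0709]
orientation: [-2.252, -2.188, 0.008]
force: [0.1, -0.4, -1.4]
opening: 0.0238
grasp_force: 40.0
shift [ 0.0025  0.0013 -0.0361] rz -0.0008 tilt [ 0.0022 -0.0047  0.    ] cur yaw -1.63 pos [0.6129 0.2661 0.0709] q [ 0.31  0.51  1.48 -0.    1.16  0.33] t 17.32 open 0.0238
origin 135 125 scale 7
origin 371 114 scale 6
```

View pics/e1.png

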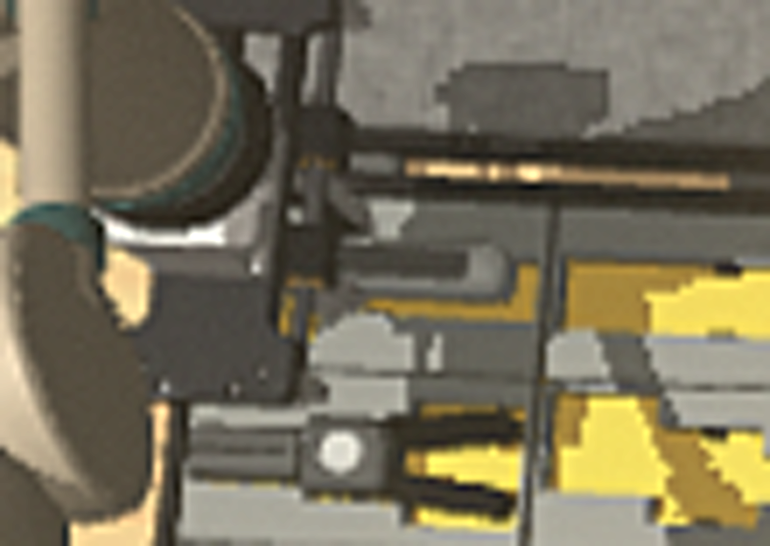

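The pliers are in their cutout. The held wrench's tail end is at crop (508,270), i.e. pixel (207.5,163.5), just short of its cutout's end. I'll work out its position on the z = 0.084 plane.

```bash
python3 - <<'E'
from h import *
c=cam()
for u in(507,512,517): print(ray(c,[135+(u+.5)/7-.5,125+(270.5)/7-.5],.084))
E
python3 d.py .6149 .2671 .042 -1.7
```

```text
[[0.60761876 0.19360805]]
[[0.607654   0.19148676]]
[[0.60768923 0.18936543]]
shift [-0.0014  0.0016 -0.0405] rz 0.0006 tilt [-0.0005  0.0027  0.    ] cur yaw -1.75 pos [0.6161 0.2659 0.0744] q [ 0.3   0.5   1.48 -0.    1.16  0.33] t 17.47 open 0.0238
```

```bash
python3 - <<'E'
from h import *
c=cam(); old=np.load("top0.npy"); g=lambda im:cv2.cvtColor(im,cv2.COLOR_RGB2GRAY).astype(float)
print("old",g(old)[163:169,376:392].astype(int).tolist()); print("new",g(c["img"])[160:166,194:216].astype(int).tolist())
E
python3 d.py .6149 .2671 .042 -1.7
```

```text
old [[82, 74, 74, 66, 64, 64, 63, 60, 101, 121, 122, 100, 66, 132, 137, 136], [66, 68, 66, 68, 69, 68, 66, 61, 105, 132, 135, 110, 77, 138, 141, 139], [68, 68, 67, 67, 67, 66, 65, 60, 94, 140, 145, 118, 83, 130, 141, 139], [64, 67, 66, 65, 67, 73, 69, 73, 103, 137, 139, 120, 81, 81, 135, 139], [84, 87, 80, 87, 88, 103, 94, 111, 118, 117, 117, 103, 78, 96, 135, 138], [119, 117, 113, 112, 108, 104, 102, 97, 74, 83, 81, 60, 71, 138, 139, 135]]
new [[46, 46, 46, 45, 46, 45, 44, 49, 84, 85, 81, 78, 68, 50, 62, 67, 66, 65, 69, 41, 58, 64], [45, 44, 43, 46, 46, 45, 41, 60, 89, 88, 83, 81, 72, 54, 52, 62, 63, 61, 68, 43, 57, 52], [47, 45, 46, 44, 42, 43, 41, 61, 90, 92, 87, 82, 71, 54, 48, 52, 52, 51, 65, 41, 59, 45], [64, 64, 65, 54, 54, 55, 54, 78, 89, 91, 87, 83, 68, 54, 55, 83, 84, 79, 63, 40, 66, 40], [83, 83, 83, 84, 86, 86, 84, 83, 81, 81, 80, 78, 61, 52, 60, 92, 95, 89, 65, 39, 67, 41], [60, 60, 62, 64, 65, 67, 67, 70, 69, 71, 68, 66, 54, 49, 81, 91, 92, 87, 62, 42, 66, 39]]
shift [-0.0016  0.0016 -0.0408] rz 0.0007 tilt [-0.0007  0.0031  0.    ] cur yaw -1.77 pos [0.6162 0.2658 0.0746] q [ 0.3   0.5   1.48 -0.    1.16  0.33] t 17.52 open 0.0237
```

```bash
python3 - <<'E'
from h import *
c=cam()
o=ray(c,[384,164.5],.03)[0]; n=ray(c,[201.1,161.5],.0876)[0]; print(o,n)
a=np.radians(5.9); v=np.array([-np.sin(a),np.cos(a)]); b=np.radians(-1.75); w=np.array([-np.sin(b),np.cos(b)])
t0=np.array([.6193,-.2871]); t1=np.array([.6162,.2658])
print("slot from TCP at grasp",(o-t0)@v,"now",(n-t1)@w)
E
```

```text
[ 0.62598524 -0.34180623] [0.61143325 0.21030962]
slot from TCP at grasp -0.055103629602683335 now -0.05561006444584695
```

The slot end sits 55 mm from the TCP both at grasp and now, so the wrench has not slipped in the fingers. Lowering.

```bash
python3 -m crank '[[[-0.0014,0.0014,-0.01],[0,0,0],0.9],[[-0.0014,0.0014,-0.02],[0,0,0],0.9],[[-0.0014,0.0014,-0.03],[0,0,0],0.9],[[-0.0014,0.0014,-0.036],[0,0,0],0.9],[[-0.0014,0.0014,-0.036],[0,0,0],0.9],[[-0.0014,0.0014,-0.036],[0,0,0],0.9]]'; python3 d.py .6149 .2671 .042 -1.7
```

```text
t: 18.07
tool_pos: [0.614, 0.2675, 0.0432]
orientation: [2.253, 2.188, -0.0]
force: [1.6, -0.0, -2.6]
opening: 0.0238
grasp_force: 40.0
shift [ 0.0011 -0.0005 -0.0015] rz -0.0003 tilt [0.0004 0.0003 0.    ] cur yaw -1.67 pos [0.614  0.2675 0.0432] q [ 0.31  0.53  1.51 -0.    1.1   0.34] t 18.07 open 0.0238
```

No resistance about 4 mm into the cutout, so I'll press.

```bash
python3 -m crank '[[[0.0005,0,-0.003],[0,0,0],0.9],[[0.0005,0,-0.006],[0,0,0],0.9],[[0.0005,0,-0.009],[0,0,0],0.9],[[0.0005,0,-0.012],[0,0,0],0.9],[[0.0005,0,-0.015],[0,0,0],0.9],[[0.0005,0,-0.015],[0,0,0],0.9]]' 60; python3 d.py .6149 .2671 .034 -1.7
```

```text
t: 18.57
tool_pos: [0.6155, 0.2683, 0.0339]
orientation: [2.253, 2.187, 0.006]
force: [0.2, 0.3, 7.1]
opening: 0.0234
grasp_force: 60.0
shift [-0.0008 -0.0015  0.0001] rz -0.0002 tilt [-0.0014  0.0039  0.    ] cur yaw -1.68 pos [0.6155 0.2683 0.0339] q [0.31 0.54 1.52 0.   1.07 0.34] t 18.57 open 0.0234
```

```bash
python3 -m crank '[[[0,0,0.002],[0,0,0],0.6],[[0,0,0.002],[0,0,0],0.6],[[0,0,0.002],[0,0,0],0.6],[[0,0,0.03],[0,0,0],0.6],[[0,0,0.06],[0,0,0],0.8],[[0,0,0.06],[0,0,0],1],[[0,0,0.06],[0,0,0],1],[[0,0,0.06],[0,0,0],1],[[0,0,0.05],[0,0,0],1],[[0,0,0.035],[0,0,0],1],[[0,0,0.025],[0,0,0],1],[[0,0,0.02],[0,0,0],1]]' 20; python3 -m crank '[[[0,0,-0.003],[0,0,0],1],[[0,0,-0.006],[0,0,0],1],[[0,0,-0.009],[0,0,0],1],[[0,0,-0.009],[0,0,0],1]]'; python3 d.py .5352 .2702 .034 -1.7
```

```text
t: 19.57
tool_pos: [0.6125, 0.2672, 0.0471]
orientation: [-2.253, -2.187, 0.006]
force: [-6.6, -2.0, 27.4]
opening: 0.0007
grasp_force: 13.8
t: 19.9
tool_pos: [0.6126, 0.2672, 0.047]
orientation: [2.253, 2.189, -0.001]
force: [-11.1, -4.2, 37.6]
opening: 0.0003
grasp_force: 18.6
shift [-0.0968  0.0037 -0.0163] rz -0.0005 tilt [ 0.0006 -0.0004  0.    ] cur yaw -1.66 pos [0.6126 0.2672 0.047 ] q [ 0.31  0.53  1.51 -0.    1.1   0.34] t 19.9 open 0.0003
```

Wrench home. Next the battery: lift, move off and re-measure.

```bash
python3 -m crank '[[[0,0,0.05],[0,0,0],0.7],[[0,0,0.1],[0,0,0],0.3],[[0,0,0.14],[0,0,0],0.2],[[-0.04,-0.03,0.16],[0,0,0],0.2],[[-0.08,-0.06,0.16],[0,0,-0.04],0.2],[[-0.12,-0.1,0.16],[0,0,-0.08],0.2],[[-0.15,-0.14,0.16],[0,0,-0.08],0.2],[[-0.18,-0.18,0.16],[0,0,-0.08],0.2],[[-0.2,-0.22,0.16],[0,0,-0.08],0.2],[[-0.2,-0.25,0.16],[0,0,-0.08],0.2],[[-0.2,-0.25,0.16],[0,0,-0.08],0.2]]'; cat > m3.py <<'E'
from h import *
import m2; c=m2.c
M=lambda h:(h[...,1]<65)|(h[...,2]<85)
k=max(blobs(c,(340,212,395,252),M),key=len)
t,l,w=yaw(ray(c,k,.05)); print(np.degrees(t),l,w)
a=t-np.pi/2 if t>0 else t+np.pi/2
for zl in(0,.05):
    xp,xm,yp,ym,u,v=m2.ext(k,a,.05,zl,zl,.05); print(zl,"yaw",np.degrees(a),"size",xp-xm,yp-ym,"centre",u*(xp+xm)/2+v*(yp+ym)/2)
E
python3 m3.py;  python3 d.py .416 -.2865 .15 -9
```

```text
t: 20.82
tool_pos: [0.4522, 0.0643, 0.1677]
orientation: [2.39, 2.038, -0.005]
force: [1.1, 0.4, 0.2]
opening: 0.0701
grasp_force: 0.0
81.12173461914064 73.17472076416016 49.13011169433594
0 yaw -8.878265380859366 size 0.04535297117282466 0.06991828364211941 centre [ 0.41610766 -0.2859671 ]
0.05 yaw -8.878265380859366 size 0.049130114077373666 0.07317470092361908 centre [ 0.41449301 -0.28406693]
shift [-0.0465 -0.4409 -0.0223] rz 0.0009 tilt [ 0.0002 -0.0011  0.    ] cur yaw -9.09 pos [0.4532 0.0662 0.1679] q [-0.01  0.13  1.8  -0.    1.22  0.15] t 20.87 open 0.073
```

```bash
python3 -m crank '[[[-0.01,-0.05,0],[0,0,0.001],0.2],[[-0.015,-0.1,0],[0,0,0.001],0.2],[[-0.02,-0.15,0],[0,0,0.001],0.2],[[-0.025,-0.2,0],[0,0,0.001],0.2],[[-0.03,-0.25,0],[0,0,0.001],0.2],[[-0.035,-0.3,0],[0,0,0.001],0.2],[[-0.04,-0.35,0],[0,0,0.001],0.2],[[-0.046,-0.4,0],[0,0,0.001],0.2],[[-0.046,-0.44,-0.02],[0,0,0.001],0.2],[[-0.046,-0.44,-0.07],[0,0,0.001],0.2],[[-0.046,-0.44,-0.08],[0,0,0.001],0.2],[[-0.046,-0.44,-0.08],[0,0,0.001],0.2]]' 30;  python3 d.py .4161 -.286 .026 -8.9
```

```text
t: 21.87
tool_pos: [0.4155, -0.2817, 0.1012]
orientation: [-2.378, -2.038, 0.001]
force: [-0.5, 0.4, 0.2]
opening: 0.0753
grasp_force: 0.0
shift [ 0.0007 -0.0053 -0.0939] rz -0.0011 tilt [-0.0067 -0.0062 -0.    ] cur yaw -8.8 pos [ 0.4155 -0.2817  0.1012] q [-0.74  0.26  1.81  0.    1.08 -0.58] t 21.87 open 0.0753
```

```bash
python3 -m crank '[[[0,-0.002,-0.02],[0,0,0],0.2],[[0,-0.002,-0.05],[0,0,0],0.2],[[0,-0.002,-0.08],[0,0,0],0.2],[[0,-0.002,-0.095],[0,0,0],0.2],[[0,-0.002,-0.095],[0,0,0],0.2],[[0,-0.002,-0.095],[0,0,0],0.2],[[0,-0.002,-0.095],[0,0,0],0.8],[[0,-0.002,-0.095],[0,0,0],0.8],[[0,-0.002,-0.095],[0,0,0],0.8],[[0,-0.002,-0.095],[0,0,0],0.8],[[0,-0.002,-0.095],[0,0,0],0.8]]' 50;  python3 d.py .4546 .2529 .15 -1.7
```

```text
t: 22.78
tool_pos: [0.4172, -0.2861, 0.0293]
orientation: [2.385, 2.044, -0.0]
force: [1.2, 0.1, 3.9]
opening: 0.0455
grasp_force: 50.1
shift [0.0467 0.6737 0.1509] rz 0.0788 tilt [0.0007 0.0003 0.    ] cur yaw -8.79 pos [ 0.4172 -0.2861  0.0293] q [-0.74  0.34  1.91 -0.    0.89 -0.58] t 22.78 open 0.0455
```

```bash
python3 -m crank '[[[0,0,0.05],[0,0,0],0.8],[[0,0,0.1],[0,0,0],0.8],[[0,0.02,0.14],[0,0,0],0.8],[[0.01,0.06,0.15],[0,0,0.04],0.8],[[0.02,0.11,0.15],[0,0,0.079],0.8],[[0.03,0.16,0.15],[0,0,0.079],0.8],[[0.04,0.21,0.15],[0,0,0.079],0.8],[[0.046,0.26,0.15],[0,0,0.079],0.8],[[0.046,0.31,0.15],[0,0,0.079],0.8],[[0.046,0.36,0.15],[0,0,0.079],0.8],[[0.046,0.41,0.15],[0,0,0.079],0.8],[[0.046,0.46,0.15],[0,0,0.079],0.8]]'; python3 -m crank '[[[0,0.05,0],[0,0,0],0.8],[[0,0.1,0],[0,0,0],0.8],[[0,0.15,0],[0,0,0],0.8],[[0,0.185,0],[0,0,0],0.8],[[0,0.185,0],[0,0,0],0.8],[[0,0.185,-0.03],[0,0,0],0.8],[[0,0.185,-0.06],[0,0,0],0.8],[[0,0.185,-0.08],[0,0,0],0.8],[[0,0.185,-0.08],[0,0,0],0.8],[[0,0.185,-0.08],[0,0,0],0.8]]'; python3 d.py .454 .231 .0635 -1.7;  python3 v.py scene .45 .25 .06 60 pics/f1.png
```

```text
t: 23.78
tool_pos: [0.4526, 0.0839, 0.148]
orientation: [-2.253, -2.187, 0.002]
force: [1.5, -0.7, -4.7]
opening: 0.0459
grasp_force: 50.0
t: 24.62
tool_pos: [0.4528, 0.2293, 0.0836]
orientation: [-2.253, -2.187, 0.005]
force: [0.2, 0.4, -3.2]
opening: 0.0456
grasp_force: 50.0
shift [ 0.0015  0.0021 -0.0252] rz 0.0 tilt [ 0.0013 -0.0034  0.    ] cur yaw -1.7 pos [0.4528 0.2293 0.0836] q [ 0.33  0.28  1.83 -0.    1.04  0.36] t 24.62 open 0.0456
origin 328 91 scale 6
```

View pics/f1.png

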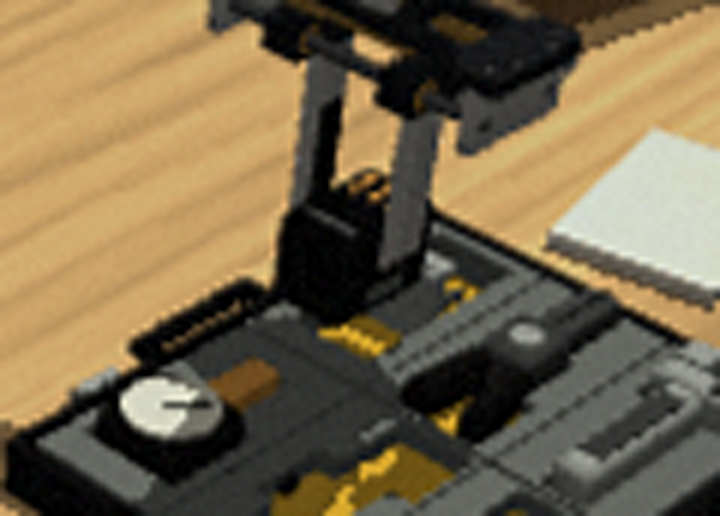

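The battery is held above the bay, in front of the plate, and the gauge, pliers and wrench all look seated. Lower to just above the block, then push in +y.

```bash
python3 -m crank '[[[0.0005,0.001,-0.01],[0,0,0],0.8],[[0.0005,0.001,-0.02],[0,0,0],0.8],[[0.0005,0.001,-0.026],[0,0,0],0.8],[[0.0005,0.001,-0.026],[0,0,0],0.8],[[0.0005,0.001,-0.026],[0,0,0],0.8]]'; python3 d.py .454 .231 .0635 -1.7; python3 -m crank '[[[0,0.006,0],[0,0,0],0.8],[[0,0.012,0],[0,0,0],0.8],[[0,0.018,0],[0,0,0],0.8],[[0.0006,0.024,0],[0,0,0],0.8],[[0.0008,0.03,0],[0,0,0],0.8],[[0.0008,0.03,0],[0,0,0],0.8],[[0.0008,0.03,0],[0,0,0],0.8]]'; python3 d.py .4547 .2549 .0635 -1.7
```

```text
t: 25.08
tool_pos: [0.4541, 0.2308, 0.0636]
orientation: [-2.254, -2.188, 0.001]
force: [-0.6, -0.3, -3.8]
opening: 0.0454
grasp_force: 50.0
shift [-0.0001  0.0003 -0.0001] rz -0.0002 tilt [ 0.0003 -0.0007  0.    ] cur yaw -1.68 pos [0.4541 0.2308 0.0636] q [ 0.33  0.3   1.86 -0.    0.98  0.36] t 25.08 open 0.0454
t: 25.67
tool_pos: [0.4551, 0.2543, 0.0641]
orientation: [2.251, 2.189, -0.002]
force: [0.8, -5.9, -1.0]
opening: 0.0458
grasp_force: 50.0
shift [-0.0005  0.0007 -0.0008] rz -0.0013 tilt [0.0023 0.0003 0.    ] cur yaw -1.58 pos [0.4551 0.2543 0.0641] q [ 0.38  0.32  1.83 -0.    0.99  0.41] t 25.67 open 0.0458
```

The plate gives 5.9 N, which fits about 16 mm of travel. Lowering into the bay.

```bash
python3 -m crank '[[[-0.0004,0.001,-0.006],[0,0,0],0.8],[[-0.0004,0.001,-0.012],[0,0,0],0.8],[[-0.0004,0.001,-0.016],[0,0,0],0.8],[[-0.0004,0.001,-0.016],[0,0,0],0.8]]'; python3 d.py .4547 .2549 .0395 -1.7
```

```text
t: 26.0
tool_pos: [0.4542, 0.2546, 0.0506]
orientation: [2.252, 2.189, -0.004]
force: [-0.2, -5.9, -4.9]
opening: 0.0456
grasp_force: 50.0
shift [ 0.0006  0.0004 -0.0139] rz -0.001 tilt [ 0.0028 -0.0011  0.    ] cur yaw -1.61 pos [0.4542 0.2546 0.0506] q [ 0.38  0.33  1.85 -0.    0.96  0.41] t 26.0 open 0.0456
```

```bash
python3 -m crank '[[[0,0,-0.005],[0,0,0],0.8],[[0,0,-0.01],[0,0,0],0.8],[[0,0,-0.014],[0,0,0],0.8],[[0,0,-0.016],[0,0,0],0.8],[[0,0,-0.016],[0,0,0],0.8]]'; python3 d.py .4547 .2549 .0395 -1.7
```

```text
t: 26.42
tool_pos: [0.4543, 0.2547, 0.0393]
orientation: [2.251, 2.189, -0.003]
force: [-1.4, -6.6, 5.4]
opening: 0.0455
grasp_force: 50.0
shift [0.0004 0.0002 0.0002] rz -0.001 tilt [ 0.0023 -0.0005  0.    ] cur yaw -1.61 pos [0.4543 0.2547 0.0393] q [ 0.38  0.35  1.86 -0.    0.93  0.41] t 26.42 open 0.0455
```

```bash
python3 -m crank '[[[0,-0.001,0],[0,0,0],0.8],[[0,-0.0025,0],[0,0,0],0.8],[[0,-0.0025,0],[0,0,0],0.42],[[0,-0.0025,0],[0,0,0],0.42],[[0,-0.0025,0],[0,0,0],0.42],[[0,-0.0025,0.02],[0,0,0],0.42],[[0,-0.0025,0.05],[0,0,0],0.42],[[0,-0.0025,0.06],[0,0,0],0.7],[[0,-0.0025,0.06],[0,0,0],1],[[0,-0.0025,0.06],[0,0,0],1],[[0,-0.0025,0.06],[0,0,0],1]]' 20; python3 d.py .4546 .2529 .0605 -1.7
```

```text
t: 27.33
tool_pos: [0.4541, 0.2536, 0.0854]
orientation: [-2.253, -2.188, 0.002]
force: [-1.2, 0.2, -1.1]
opening: 0.0312
grasp_force: 0.0
shift [ 0.0006 -0.0008 -0.0311] rz -0.0001 tilt [ 0.0004 -0.0013  0.    ] cur yaw -1.69 pos [0.4541 0.2536 0.0854] q [0.38 0.29 1.8  0.   1.05 0.4 ] t 27.33 open 0.0312
```

Press lightly on top (flat at z = 0.060), then clear out for a look.

```bash
python3 -m crank '[[[0,-0.001,0],[0,0,0],1],[[0,-0.001,-0.01],[0,0,0],1],[[0,-0.001,-0.02],[0,0,0],1],[[0,-0.001,-0.03],[0,0,0],1],[[0,-0.001,-0.035],[0,0,0],1],[[0,-0.001,-0.038],[0,0,0],1],[[0,-0.001,-0.038],[0,0,0],1]]'; python3 -m crank '[[[0,0,0.05],[0,0,0],1],[[0,0,0.1],[0,0,0],0.8],[[0,-0.02,0.15],[0,0,0],0.8],[[-0.05,-0.06,0.18],[0,0,0],0.8],[[-0.1,-0.1,0.18],[0,0,0],0.8],[[-0.1,-0.15,0.18],[0,0,0],0.8],[[-0.1,-0.2,0.18],[0,0,0],0.8],[[-0.1,-0.25,0.18],[0,0,0],0.8],[[-0.1,-0.3,0.18],[0,0,0],0.8],[[-0.1,-0.35,0.18],[0,0,0],0.8],[[-0.1,-0.4,0.18],[0,0,0],0.8],[[-0.1,-0.45,0.18],[0,0,0],0.8]]'; python3 v.py scene .51 .2 .04 70 pics/g1.png; python3 v.py top .52 .2 .04 65 pics/g2.png
```

```text
t: 27.92
tool_pos: [0.4561, 0.2528, 0.06]
orientation: [2.251, 2.188, 0.004]
force: [-6.1, -4.2, 32.9]
opening: 0.0005
grasp_force: 16.8
t: 28.92
tool_pos: [0.3739, -0.1031, 0.1991]
orientation: [-2.254, -2.188, -0.0]
force: [0.6, -0.0, 1.1]
opening: 0.0189
grasp_force: 0.0
origin 322 104 scale 5
origin 142 148 scale 6
```

View pics/g1.png

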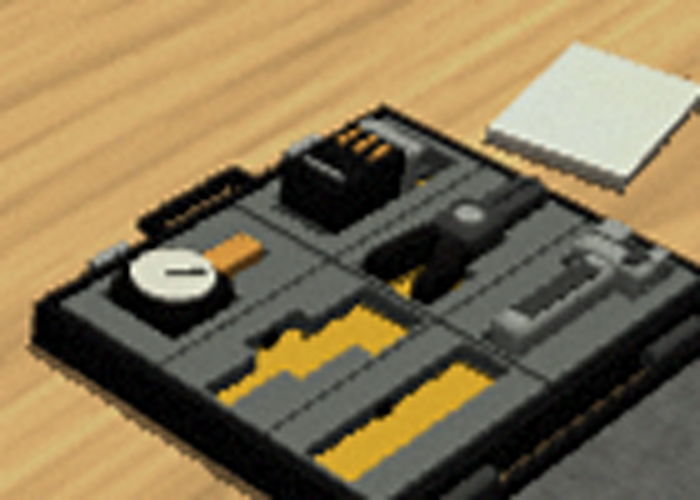

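View pics/g2.png

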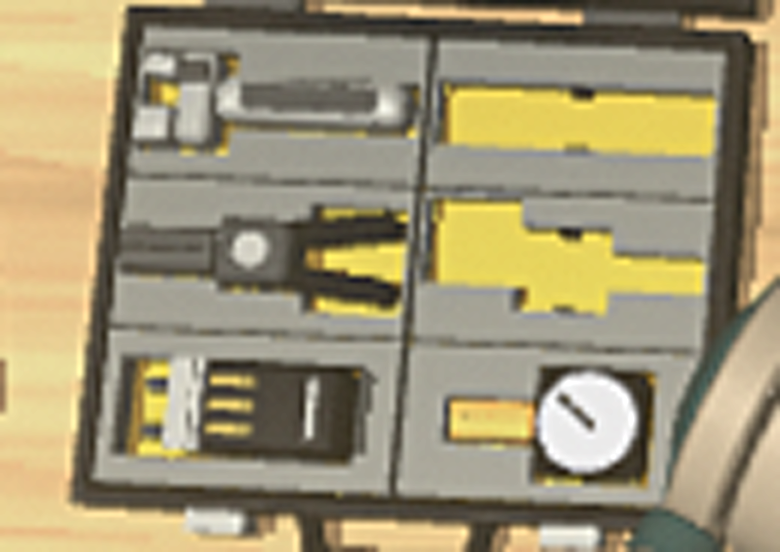

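Both views show the gauge, pliers and wrench seated flat in their cutouts. The battery stands level in the bay with the plate, at crop (185,405), pressed against its end. The caliper and level cutouts stay empty, as neither tool is on the counter. Handing in.

```bash
python3 -c "
from rig import sign_off
print(sign_off())"
```

```text
the job is handed in; nothing more can be done
None
```

I packed the gauge, pliers and wrench home in their cutouts, put the battery in its bay with the sprung plate against it, and handed the job in at about 29 s; the hand-in gave no verdict, but both camera views looked right.

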